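# Log one cell on the tally counter

## Robot

A 6-joint arm with a two-finger parallel gripper is mounted at the origin on a cart in front of the work surface, level with it; the furniture and walls round the work are solid. World frame = base frame: x ahead of the robot, y to its left, z up, the work surface at z = 0. Lengths are in mm, angles in rad, forces in N, time in s.
With the tool pointing down it reaches from about 350 to 850 mm from the base axis. Payload 8.1 kg.
Tool frame: the origin (TCP) lies at the very end of the fingers, on their centre line; the grasp point (between the pads) lies env.grip_depth behind it (env.grip_depth is the distance from the TCP to the grasp point, in mm); z points along the fingers, y is the line along which they close (so a half turn about z gives the same grasp; the last joint's range is limited). The gripper opens to 93 mm and grips with 3 to 60 N. Pads are 15 mm wide; open, the fingers measure 128 mm over their backs; the gripper's body (75 mm by 188 mm) begins 65 mm behind the grasp point.
Start: joints at [1.216, 0.13, 1.488, -0, 1.523, -0.085], TCP at [159.901, 578.305, 218.635] pointing down, gripper open.
Joint ranges: [-2.96, 2.96], [-0.89, 2.26], [0.02, 2.5], [-1.34, 4.48], [0, 2.73], [-2.66, 2.66]. Speed limits (rad/s): [2.39, 2.39, 2.79, 3.14, 3.14, 3.14].

## Interface

Orientations are given as a 3x3 rotation matrix whose columns are the frame's x, y, z axes.
In Python, from workcell import env gives the robot as it stands. Calls block until the motion is done:
- env.move_to(position, orientation): joint-space move of the TCP to a pose.
- env.servo_line(position, rate=150, rot=None, force_limit=None): straight line of the TCP; rot=None keeps the orientation; rate is the mean speed in mm/s. With force_limit (N) it stops when the force on the tool has changed by that much, and returns True; else False.
- env.move_j(angles): joint-space move.
- env.gripper_open() and env.gripper_close(f_grip=None): open the fingers fully, or close them until they stop; f_grip is the grip in N (None keeps the last).
- env.dwell(seconds).
- env.solve_ik(position, orientation): joint angles nearest the present ones, or None.
- env.read_camera(name): name is "scene" or "top" or "wrist"; returns the picture (420x560x3 uint8, red, green, blue); there is no depth.
- env.get_calibration(name): a dict with "camera_matrix" (3x3 intrinsics, pixels), "camera_from_world" (4x4, takes a point from world to camera coordinates). Camera axes: x right, y up, looking along -z (the intrinsics and any distortion apply to the point x, -y, -z); pixel columns grow to the right and rows downward; lengths in mm; the calibration is good to about 2 mm. A picture is of the moment at which its call begins: read the wrist's pose just before it. get_calibration takes no time and is no camera call; for the wrist camera it gives the pose at the moment of the call.
A pose or a line that the arm cannot do raises env.PlanningError and nothing moves.
- env.job_done(): hands the job in; it is judged then, once.
Readings, each from a call of its own:
- env.get_time_s(): time.
- env.get_joint_pos(): joint angles.
- env.get_joint_vel(): joint speeds.
- env.get_joint_efforts(): joint torques, N m.
- env.get_eef_pos(): TCP position.
- env.get_orientation(): TCP orientation.
- env.get_contact_force(): force on the tool from outside, world axes, zero at the start.
- env.get_ft_torque(): the same for the moment, N m.
- env.get_grip_width(): opening from 0.0 (shut) to 1.0 (fully open).
- env.get_grip_force(): force on a finger pad.
Only numpy, scipy, OpenCV 4.12 (cv2) and the standard library are available. Lean on these libraries where they do the work, as an engineer would, in place of code of your own. Each camera call takes 0.05 s, during which the arm holds its last target. There are 200 camera calls.

## Task

Log a cell on the bench tally counter using your fingertips: lightly press the round key right down and let it spring back up, then lightly press the bar key right down, where it stays, and take your hand away. Leave the square and cross keys and all the loose things on and around the counter alone; pick nothing up.

Things in the scene. Friction and masses are not known exactly. Their poses are not given: they have to be found in the camera images.
- counter: Bench tally counter: flat white case 130 x 320 mm, top 36 mm above the worktop, fixed; origin under its centre, y along its long side, x to the far side, where a green display strip lies flat in the top. Four keys in one row along y, 54 mm apart, 12 mm nearer the robot than the centre line; which is in which place changes. A stopper and a cap stand on the ends of its top.
- module_round: The round key with its grey mounting plate (58 x 44 x 3 mm), fixed on the counter; origin under the plate's centre, 36 mm above the worktop.
- module_bar: The bar key with its grey mounting plate (58 x 44 x 3 mm), fixed on the counter; origin under the plate's centre, 36 mm above the worktop.
- top_round (a point): Centre of the top face of the round key, moving down with it: 51 mm above the worktop when up, 45 mm when fully down; z up, x along the counter's x. The round key is a disc 30 mm across. All four keys are the same black plastic, rise 12 mm above their grey plates, and can be pressed 6 mm, straight down, onto a slightly yielding rubber stop. 
- key_round (a joint): Travel of the round key: 0 up, 0.006 m fully down. It is sprung: it takes 1.5 N to start and 3.5 N to reach the stop, and it springs back up when released. 
- top_bar (a point): Centre of the top face of the bar key, moving down with it: 51 mm above the worktop when up, 45 mm when fully down; z up, x along the counter's x. The bar key is a plain bar 50 mm long (along the counter's x) and 18 mm wide. All four keys are the same black plastic, rise 12 mm above their grey plates, and can be pressed 6 mm, straight down, onto a slightly yielding rubber stop. 
- key_bar (a joint): Travel of the bar key: 0 up, 0.006 m fully down. It has no spring: it resists with a steady 2.5 N and stays down where it is pushed.
- top_square (a point): Centre of the top face of the square key, moving down with it: 51 mm above the worktop when up, 45 mm when fully down; z up, x along the counter's x. The square key, 28 x 28 mm. To be left alone.
- key_square (a joint): Travel of the square key: 0 up, 0.006 m fully down. It is sprung: it takes 1.5 N to start and 3.5 N to reach the stop, and it springs back up when released. 
- top_cross (a point): Centre of the top face of the cross key, moving down with it: 51 mm above the worktop when up, 45 mm when fully down; z up, x along the counter's x. The cross key, a plus shape 34 x 34 mm with arms 11 mm wide. To be left alone.
- key_cross (a joint): Travel of the cross key: 0 up, 0.006 m fully down. It is sprung: it takes 1.5 N to start and 3.5 N to reach the stop, and it springs back up when released. 
- stopper_small: Black rubber stopper, 23 mm across, 22 mm high, standing loose on one end of the counter's top; origin under its centre.
- cap: White screw cap, 24 mm across, 10 mm high, lying loose on the other end of the counter's top; origin under its centre.
- vial: Open glass vial, 28 mm across, 57 mm high, loose on the worktop on the far side of the counter; origin under its centre.
- stopper_big: Black rubber stopper, 29 mm across, 24 mm high, loose on the worktop on the far side of the counter; origin under its centre.
- eraser: Eraser, 21 x 42 x 12 mm, loose on the worktop on the near side of the counter; origin under its centre.
- timer: White bench timer, 62 x 64 x 18 mm, loose on the worktop to the right of the counter; origin under its centre.

How it is judged:
By the outcome, as a careful person would: the job done as asked, in the order asked, and still so for the second after the job is handed in, with the robot touching nothing.
It also fails if it takes over 40 s, if anything falls off the work surface, if the arm or the gripper's body presses on something with over 40 N, if the wrist force passes 120 N, or if a joint passes its speed limit or range.

## Working session

There is one attempt and no reset: what is moved stays moved. The work goes in short steps, each a Python script; the robot and the scene stay as the last script left them, time stands still between calls to the robot, and variables do not carry over. Pictures are saved under pics/ and viewed, at most 10 in all, crops included, and the job is handed in when it is done.

```bash
mkdir -p pics; python3 - <<'E'
from workcell import env
import cv2, numpy as np
for n in ("top","scene"):
    im=env.read_camera(n); cv2.imwrite(f"pics/{n}0.png",im[:,:,::-1])
    c=env.get_calibration(n); print(n,c)
print(env.get_time_s(),env.get_orientation(),env.get_contact_force(),env.grip_depth)
E
```

```text
top {'camera_matrix': array([[390.68262188,   0.        , 281.80738622],
       [  0.        , 390.68262188, 206.11598761],
       [  0.        ,   0.        ,   1.        ]]), 'camera_from_world': array([[ 2.32628611e-02, -9.99662186e-01, -1.15911121e-02,
        -2.96960031e+00],
       [ 9.84199083e-01,  2.08642478e-02,  1.75831875e-01,
        -5.15247072e+02],
       [-1.75530637e-01, -1.54983144e-02,  9.84351968e-01,
        -1.03004467e+03],
       [ 0.00000000e+00,  0.00000000e+00,  0.00000000e+00,
         1.00000000e+00]])}
scene {'camera_matrix': array([[485.77926551,   0.        , 279.33254091],
       [  0.        , 485.77926551, 209.86039184],
       [  0.        ,   0.        ,   1.        ]]), 'camera_from_world': array([[ 7.91156172e-01, -6.11515746e-01, -1.09728301e-02,
        -4.01361083e+02],
       [ 4.19383925e-01,  5.29349773e-01,  7.37499791e-01,
        -2.65081708e+02],
       [-4.45184270e-01, -5.88079340e-01,  6.75258214e-01,
        -8.20658690e+02],
       [ 0.00000000e+00,  0.00000000e+00,  0.00000000e+00,
         1.00000000e+00]])}
0.1 [[-9.63832974e-01  2.66506397e-01 -5.81671206e-04]
 [ 2.66506994e-01  9.63831703e-01 -1.57199498e-03]
 [ 1.41686430e-04 -1.67016005e-03 -9.99998595e-01]] [ 0.37034095 -0.64844845  0.43204788] 18.8
```

View pics/top0.png

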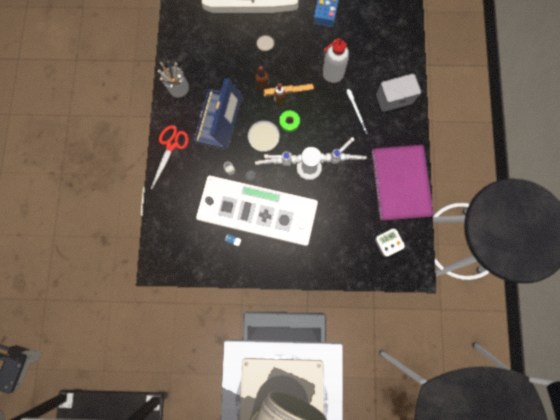

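View pics/scene0.png

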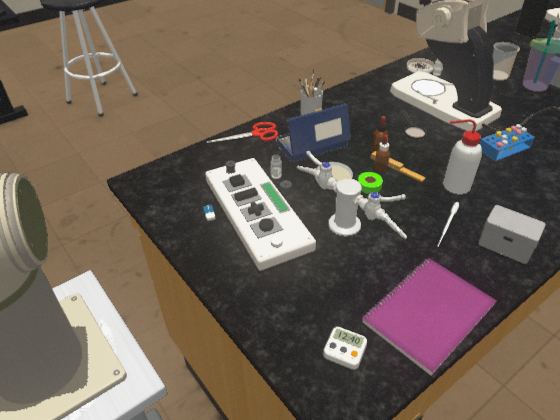

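The row, left to right, is stopper (209,200), square (227,207), bar (246,212), cross (265,215), round (285,220), cap. A faucet stands behind it near (310,160). I'll enlarge the counter.

```bash
python3 - <<'E'
import cv2
im=cv2.imread("pics/top0.png")[170:250,190:325]
cv2.imwrite("pics/crop.png",cv2.resize(im,None,fx=5.9,fy=5.9,interpolation=cv2.INTER_CUBIC))
E
```

```text
(no output)
```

View pics/crop.png

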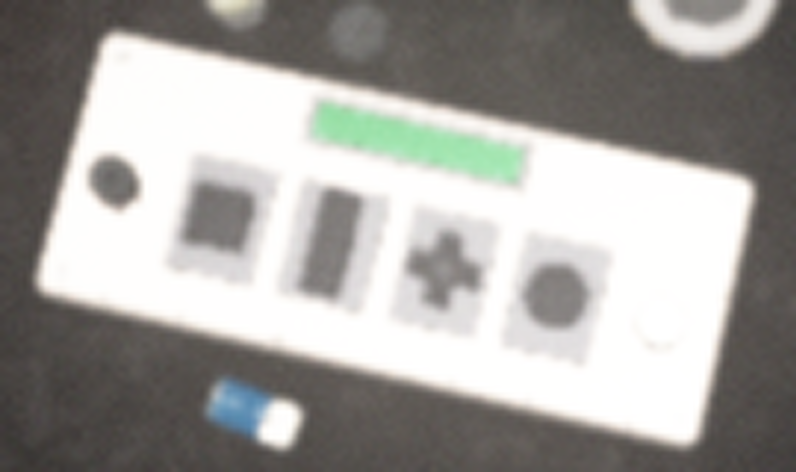

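The enlarged crop puts the square at (220,214), bar (331,244), cross (444,270) and round (556,295). The cap is at (660,320) and the stopper at (115,182).

```bash
cat > h.py <<'E'
import numpy as np
from workcell import env
def ray(cal,u,v,z):
    K=cal["camera_matrix"];T=np.asarray(cal["camera_from_world"]);R=T[:3,:3]
    d=np.linalg.solve(K,[u,v,1.]);d=R.T@(d*[1,-1,-1]);c=-R.T@T[:3,3]
    return c+d*(z-c[2])/d[2]
E
python3 - <<'E'
from h import *
c=env.get_calibration("top")
f=lambda x,y,z:ray(c,190+(x+.5)/5.9-.5,170+(y+.5)/5.9-.5,z)
P=[f(*p,51) for p in [(220,214),(331,244),(444,270),(556,295)]]
for p in P: print(p.round(1))
print([np.linalg.norm(a-b).round(1) for a,b in zip(P,P[1:])])
d=P[0]-P[3];print("yaw",np.arctan2(-d[0],d[1]))
C=[f(*p,36) for p in [(108,34),(752,180),(695,445),(40,290)]]
m=np.mean(C,0);print(m,np.linalg.norm(C[0]-C[1]),np.linalg.norm(C[1]-C[2]))
a=np.arctan2(*(C[0]-C[1])[:2]*[-1,1]);print(a)
ex=np.array([np.cos(a),np.sin(a)]);print("row mid off",(np.mean(P,0)-m)[:2]@ex)
E
```

```text
[511.8 159.2  51. ]
[498.7 106.9  51. ]
[487.7  54.1  51. ]
[477.1   2.1  51. ]
[np.float64(53.8), np.float64(54.0), np.float64(53.1)]
yaw -0.21709615462926213
[505.94298393  77.80672855  36.        ] 315.16658137075336 127.90971242018664
-0.20685158782627716
row mid off -12.43614476756602
```

Pitch, case size and row offset all agree with the given sizes. Next I'll close the fingers, approach over the round key and check from near.

```bash
cat >> h.py <<'E'
a=-0.215
ey=np.array([-np.sin(a),np.cos(a),0]);ex=np.array([np.cos(a),np.sin(a),0])
R=np.column_stack([-ex,ey,[0,0,-1]])
E
python3 - <<'E'
from h import *
import cv2
env.gripper_close(5)
env.move_to([300,330,220],R); env.move_to([477,2.5,130],R)
for n in ("wrist","scene"):
    c=env.get_calibration(n); cv2.imwrite(f"pics/{n}1.png",env.read_camera(n)[:,:,::-1])
    T=np.array(c["camera_from_world"])
    for p in [(477.1,2.1,51),(498.7,106.9,51),(477,2,130)]:
        q=T[:3,:3]@p+T[:3,3]; q=c["camera_matrix"]@(q*[1,-1,-1]); print(n,(q[:2]/q[2]).round(1))
print(env.get_eef_pos(),env.get_time_s(),env.get_grip_width(),env.get_contact_force())
E
```

```text
wrist [279.5 214.8]
wrist [426.8 213.4]
wrist [278.9 256. ]
scene [266.8 222.6]
scene [246.3 192.5]
scene [265.7 193.5]
[477.19523013   3.65958927 130.3612577 ] 4.175 0.00447670207896405 [0.62549866 0.86925701 0.17216742]
```

View pics/wrist1.png

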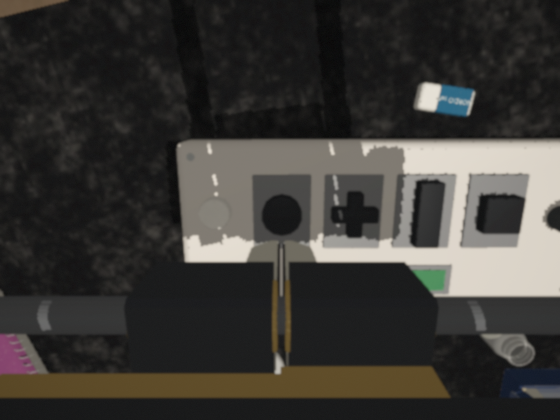

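View pics/scene1.png

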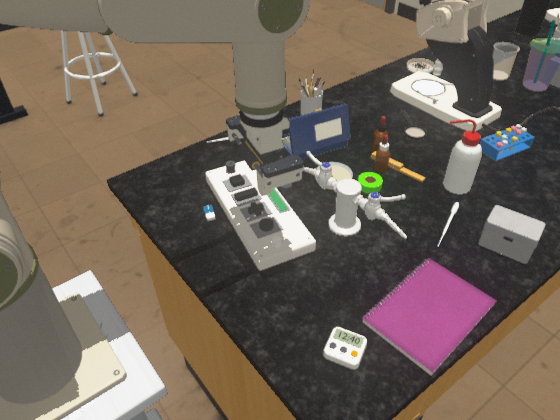

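In the wrist view the round key is at (282,215) and the bar at (429,214), each within about 2 px of prediction, and the yaw is right. The scene view shows the arm clear of the faucet. Pressing round.

```bash
cat >> h.py <<'E'
def press(x,y,lim):
    env.servo_line([x,y,57],rate=60); env.dwell(.3); f0=env.get_contact_force()[2]
    hit=False
    for z in np.arange(55,41.4,-.5):
        env.servo_line([x,y,z],rate=10); f=env.get_contact_force()[2]-f0
        p=env.get_eef_pos(); print(z,p.round(1),round(f,2))
        if f>lim: hit=True;break
    return hit
E
python3 - <<'E'
from h import *
print(press(477,2.3,6))
env.dwell(.2);print(env.get_eef_pos(),env.get_contact_force())
env.servo_line([477,2.3,75],rate=40)
print(env.get_contact_force(),env.get_time_s())
E
```

```text
55.0 [476.9   2.3  54.8] 0.33
54.5 [477.    2.3  54.5] -0.28
54.0 [477.    2.3  53.9] 0.26
53.5 [477.    2.3  53.5] 0.37
53.0 [476.9   2.3  53. ] -0.23
52.5 [477.    2.3  52.5] 0.12
52.0 [477.    2.3  51.9] 0.21
51.5 [477.    2.3  51.5] 1.01
51.0 [477.1   2.3  51.1] 1.83
50.5 [477.1   2.3  50.6] 1.59
50.0 [477.1   2.3  50. ] 1.66
49.5 [477.    2.3  49.5] 1.93
49.0 [477.1   2.3  49. ] 2.58
48.5 [477.1   2.3  48.5] 2.84
48.0 [477.    2.3  48. ] 3.0
47.5 [477.1   2.3  47.5] 2.8
47.0 [477.    2.3  47. ] 3.35
46.5 [477.1   2.3  46.5] 2.38
46.0 [477.1   2.3  46. ] 3.16
45.5 [477.1   2.3  45.5] 3.56
45.0 [477.1   2.3  45.2] 6.43
True
[477.07182852   2.32074532  45.24405165] [-0.94201828  0.13701287  6.18199149]
[-0.50782089  0.75716474  0.67581514] 12.2917
```

The round key was pressed to the stop: contact at 51, the force rising at 45. Now the bar, moving over at a safe height; the stopper top is at 58.

```bash
python3 - <<'E'
from h import *
import cv2
env.servo_line([498.7,106.9,80],rate=80)
print(press(498.7,106.9,6))
env.dwell(.2);print(env.get_eef_pos(),env.get_contact_force())
env.servo_line([498.7,106.9,80],rate=40)
env.servo_line([488,54,150],rate=80)
cv2.imwrite("pics/wrist2.png",env.read_camera("wrist")[:,:,::-1])
print(env.get_contact_force(),env.get_time_s())
E
```

```text
55.0 [498.5 106.9  54.8] 0.45
54.5 [498.7 106.9  54.5] 0.02
54.0 [498.7 106.9  54. ] 0.52
53.5 [498.6 106.9  53.4] -0.53
53.0 [498.7 106.9  53. ] 0.41
52.5 [498.7 106.9  52.4] 0.54
52.0 [498.7 106.9  51.9] -0.07
51.5 [498.6 106.9  51.4] 0.93
51.0 [498.8 106.9  51.1] 0.88
50.5 [498.8 106.9  50.6] 2.45
50.0 [498.8 106.9  50. ] 1.6
49.5 [498.8 106.9  49.5] 1.34
49.0 [498.8 106.9  49. ] 2.64
48.5 [498.8 106.9  48.5] 0.49
48.0 [498.8 106.9  48. ] 1.6
47.5 [498.7 106.9  47.5] 1.81
47.0 [498.8 106.9  47. ] 1.57
46.5 [498.8 106.9  46.5] 2.0
46.0 [498.7 106.9  46. ] 0.71
45.5 [498.7 106.9  45.5] 1.05
45.0 [498.8 106.9  45.3] 4.99
44.5 [498.8 106.9  45.2] 10.63
True
[498.81329031 106.90845933  45.2129556 ] [-3.67285315  0.05910947  9.95730273]
[-0.35469709  0.28274255 -0.30881482] 22.75
```

View pics/wrist2.png

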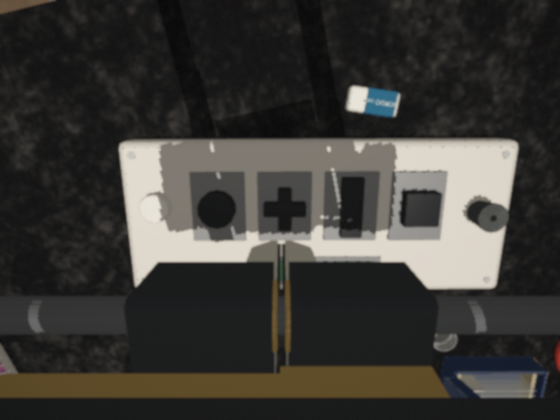

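The bar key (352,207) is pressed to its stop. The round key (216,209), cap, stopper and eraser look untouched, and the hand is clear at z = 150.

```bash
python3 -c "
from workcell import env
print(env.job_done())"
```

```text
the job is handed in; nothing more can be done
None
```

I pressed the round key to its stop (about 6 N) and released it, then pressed the bar key to its stop (about 10 N) and left it there. The hand is clear, nothing else looked disturbed in the last wrist picture, and the job was handed in at about 23 s.

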